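# Tip the mixed bench sweepings over the sorting grate and pick off the tape rolls

### The job

Sort the mixed load in the aluminium pan: push the sprung stick over towards the grate so that the pan tips right up, hold it until everything has slid out, then let it go so that the pan comes back level. The clamp knobs must all end up below the grate in the bin (nudge through any that hang up); pick the two big tape rolls off the grate and lay them flat, side by side, on the floor of the low wooden tray. Leave the cups, the small tape roll and the wooden wedge on the table where they are.

Things in the scene. Friction and masses are not known exactly. Their poses are not given: they have to be found in the camera images.
- sorter: Fixed steel sorter: an open grey bin with a grate in it, and a tipping pan on its -y side. Origin on the table under the middle of the bin; x, y along the bin's sides, z up. Bin inside 220 mm (x) by 250 mm (y), walls 6 mm thick; three walls end 120 mm above the table, the one on the pan side 80 mm; bin floor at 5 mm. All its metal is smooth and slippery.
- grate_centre (a point): 80 mm above the table over the sorter's origin, axes as the sorter. A slide plate slopes from under the pan's lip down to y = -73 mm; from there to the far wall (y = +125 mm) is the grate: 6 mm round bars along y at x = +-32 mm and 16 mm flat ledges along both walls, tops at z = 80 mm, and bars along x at y = -8 and +58 mm, tops at 74 mm. Knobs drop through its 58 x 60 mm openings, the big rolls cannot.
- pan (a joint): Angle of the aluminium pan: 0 level (at rest), positive tips it to the grate, stop at 1.1 rad. It pivots about a line along the sorter's x at y = -140 mm, z = 115 mm. Level, its floor is at z = 125 mm, from y = -128 to -352 mm, 206 mm wide, 30 mm walls on three sides, open to the grate. Spring and weight (about 1 Nm) return it to 0 when let go.
- stick_ball (a point): Centre of the black 32 mm ball on the pan's stick: a 12 mm steel rod fixed to the pivot shaft beside the pan, at sorter x = +158 mm, y = -140 mm; the ball is 172 mm from the pivot line, 287 mm above the table at rest. Upright with the pan level, it swings with the pan to the sorter's +y, 30 mm clear of the bin; takes 6 to 17 N to push.
- roll_a_c (a point): Centre of a big masking tape roll, a ring 86 mm across, 24 mm thick, hole about 52 mm (so the ring's wall is 17 mm), about 0.12 kg; z along the ring's axis.
- roll_b_c (a point): Centre of another big tape roll, a ring 84 mm across, 30 mm thick, hole about 49 mm (so the ring's wall is 17 mm), about 0.12 kg; z along the ring's axis.
- knob_a_c (a point): Centre of a black lobed clamp knob, 47 mm across, 27 mm thick, about 50 g; z along its axis.
- knob_b_c (a point): Centre of a second clamp knob, the same.
- knob_c_c (a point): Centre of a third clamp knob, the same.
- tray: Fixed low wooden tray, outside 230 x 150 mm (x, y), inside 218 x 138 mm, floor 6 mm above the table, rim 17 mm above the table; origin on the table under its middle, x along its length, z up. The two rolls go side by side along its x.
- tall_cup: White cup standing on the table, 68 mm across, 100 mm tall, origin at its foot. Leave alone.
- short_cup: White cup standing on the table, 68 mm across, 85 mm tall, origin at its foot. Leave alone.
- small_tape: Small tape roll lying on the table, 72 mm across, 18 mm thick, origin at its underside. Not part of the load; leave alone.
- wedge: Wooden wedge lying on the table, 30 x 90 x 22 mm, origin at its underside, long along its y. Leave alone.

How it is judged (in metres and radians):
On the way, in this order (a step that is already met when the one before it is completed fails the run):
1. the pan is tipped up (over 0.85 rad) and held there (value of joint pan above 0.85 rad), for 0.3 s.
2. the pan is back level and both big rolls lie out of the pan, on the grate (value of joint pan below 0.1 rad and y of roll_a_c in the frame of sorter between -0.12 and 0.13 m and y of roll_b_c in the frame of sorter between -0.12 and 0.13 m and z of each of roll_a_c, roll_b_c in the frame of sorter above 0.06 m), for 0.2 s.
At the end, for the whole second after the job is handed in: All three knobs in the bin under the grate (centres below 65 mm); both big rolls at rest on the tray floor, flat within 0.12 rad, centres within 70 mm of the tray's middle along its length and 30 mm across; pan level within 0.08 rad (z of knob_a_c in the frame of sorter between 0 and 0.065 m and x of knob_a_c in the frame of sorter between -0.11 and 0.11 m and y of knob_a_c in the frame of sorter between -0.125 and 0.125 m and z of knob_b_c in the frame of sorter between 0 and 0.065 m and x of knob_b_c in the frame of sorter between -0.11 and 0.11 m and y of knob_b_c in the frame of sorter between -0.125 and 0.125 m and z of knob_c_c in the frame of sorter between 0 and 0.065 m and x of knob_c_c in the frame of sorter between -0.11 and 0.11 m and y of knob_c_c in the frame of sorter between -0.125 and 0.125 m and x of roll_a_c in the frame of tray between -0.07 and 0.07 m and y of roll_a_c in the frame of tray between -0.03 and 0.03 m and z of roll_a_c in the frame of tray below 0.023 m and angle between the z axis of each of roll_a_c, roll_b_c and the z axis of tray, either way round below 0.12 rad and linear speed of each of roll_a, roll_b below 0.02 m/s and x of roll_b_c in the frame of tray between -0.07 and 0.07 m and y of roll_b_c in the frame of tray between -0.03 and 0.03 m and z of roll_b_c in the frame of tray below 0.026 m and value of joint pan below 0.08 rad); the robot touches nothing.
It fails at once if the tall cup is knocked over or moved more than 30 mm (distance of tall_cup from where it was at the start of the episode above 0.03 m).
It fails at once if the short cup is knocked over or moved more than 30 mm (distance of short_cup from where it was at the start of the episode above 0.03 m).
It fails at once if the small tape roll is knocked over or moved more than 30 mm (distance of small_tape from where it was at the start of the episode above 0.03 m).
It fails at once if the wooden wedge is knocked over or moved more than 30 mm (distance of wedge from where it was at the start of the episode above 0.03 m).
It also fails if it takes over 72 s, if anything falls off the work surface, if the arm or the gripper's body presses on something with over 40 N, if the wrist force passes 120 N, or if a joint passes its speed limit or range.

### The arm

A 6-joint arm with a two-finger parallel gripper is mounted at the origin on a cart in front of the work surface, level with it; the furniture and walls round the work are solid. World frame = base frame: x ahead of the robot, y to its left, z up, the work surface at z = 0. Lengths are in mm, angles in rad, forces in N, time in s.
With the tool pointing down it reaches from about 350 to 975 mm from the base axis. Payload 7.1 kg.
Tool frame: the origin (TCP) lies at the very end of the fingers, on their centre line; the grasp point (between the pads) lies 19 mm behind it; z points along the fingers, y is the line along which they close (so a half turn about z gives the same grasp; the last joint's range is limited). The gripper opens to 88 mm and grips with 3 to 60 N. Pads are 20 mm wide; open, the fingers measure 115 mm over their backs; the gripper's body (75 mm by 178 mm) begins 61 mm behind the grasp point.
Start: joints at [-1.245, 0.423, 1.63, -0, 1.089, -0.019], TCP at [211.272, -588.191, 197.875] pointing down, gripper open.
Joint ranges: [-3, 3], [-0.9, 2.11], [0.09, 2.58], [-1.31, 4.45], [0.11, 2.69], [-2.54, 2.54]. Speed limits (rad/s): [2.39, 2.39, 3.01, 3.14, 3.14, 3.14].

### API

Orientations are given as a rotation vector (axis times angle).
In Python, from workcell import get_obs, get_image, job, models gives the robot as it stands.
- The arm moves only by the tool jog_arm, never from a script. Its argument "increments" is one flat list of numbers, 7 for each row, row after row: the turn, a rotation vector about the tool's x, y, z in degrees, then the shift along the tool's x, y, z in mm, then the opening in per cent of the stroke, from 0 (shut) to 100 (fully open). A call has 1 to 12 rows; each row shifts and turns the commanded pose from where the row before left it, along the tool's axes as they then stand; what a row does not reach is not made up. A row lasts 1/8 s, in which the tool goes at most 62.5 mm and 10.7 degrees, less where a joint would pass 70% of its speed; a pose out of reach is approached as far as the arm can. A call is refused whole if a number of a shift passes 62.5 or a number of a turn 10.7, either way. A call with a gripper value outside its range is refused whole. The fingers move at their own pace and stop on an object; the grip force is fixed at half the most. Time passes only in rows, so rows that do not move let the fingers close. It gives the time, the measured TCP pose, the force, the opening and the grip force at its end, in the units of the state.
- get_obs(): the state, without advancing time (a new reading comes with each control period).
- get_image(name): name is "scene" or "top" or "wrist"; returns a dict with "pixels" (420x560x3 uint8, blue, green, red), "depth" (420x560 float32, mm along the optical axis (not along the pixel's ray), 0 where there is no reading), "fx", "fy", "cx", "cy" (pixels), "k1" (the pictures are not rectified: a ray, as slopes to the right and down, at radius r is drawn at 1 + k1 r^2 times it, then the intrinsics apply), "cam_to_world" (4x4, takes a point from camera to world coordinates); the wrist camera has in their place "tool_from_camera" (4x4, takes a point from camera to tool coordinates, whose origin is the TCP and whose axes are the flange's). Camera axes: x right, y up, looking along -z (the intrinsics and any distortion apply to the point x, -y, -z); pixel columns grow to the right and rows downward; lengths in mm; the calibration is good to about 2 mm. A picture is of the moment at which its call begins: read the wrist's pose just before it.
- job.close_job(): hands the job in; it is judged then, once.
Trained networks look in the newest picture that a camera, given by its name, has taken for a name from the list of things; names that differ only in an ending like _2 or _b are one class to them, and where a whole thing is asked for, a point or a joint stands for the part that bears it (a point fixed in the world has none). Each returns a list of dicts, best first, with "p" (0 to 1); they miss things now and then, are a little off and sometimes report something else, mostly with a low value. They report only what shows in the picture. A call takes as long as a camera call.
- models.look_for(target, camera): "centre" ([x, y, z] in mm, in world coordinates, good to about 4 mm: the middle of the surface that is visible of it).
- models.regions_of(target, camera): "region" (420x560 bool, what is visible of it).
The state is a dict: "t": time; "qpos": joint angles; "qvel": joint speeds; "joint_torque": joint torques, N m; "ee_pos": TCP position; "orientation": TCP orientation; "ft_force": force on the tool from outside, world axes, zero at the start; "moment": the same for the moment, N m; "width": finger opening in mm; "grasp_force": force on a finger pad.
Only numpy, scipy, OpenCV 4.12 (cv2) and the standard library are available. Lean on these libraries where they do the work, as an engineer would, in place of code of your own. Each camera call takes 0.05 s, during which the arm holds its last target. There are 200 camera calls.

## Working session

There is one attempt and no reset: what is moved stays moved. The work goes in short steps, Python scripts to look and compute and a tool call to move; the robot and the scene stay as the last step left them, time stands still between calls to the robot, and variables do not carry over. Pictures are saved under pics/ and viewed, at most 10 in all, crops included, and the job is handed in when it is done.

Besides the shell and the picture viewer there is one more tool, called by a JSON object that holds its "fn" and its "kwargs". jog_arm: Moves the arm, as the interface text tells. Its arguments: {"type":"object","properties":{"increments":{"type":"array"}},"required":["increments"]}

```bash
mkdir -p pics; cat > h.py <<'E'
import numpy as np, cv2
from workcell import get_obs, get_image, job, models
from scipy.spatial.transform import Rotation as R
def world(im, obs=None):
    """per-pixel world points (H,W,3); nan where no depth"""
    H,W=im["depth"].shape
    v,u=np.mgrid[0:H,0:W].astype(float)
    K=np.array([[im["fx"],0,im["cx"]],[0,im["fy"],im["cy"]],[0,0,1]])
    p=cv2.undistortPoints(np.stack([u.ravel(),v.ravel()],1)[:,None],K,np.array([im["k1"],0,0,0,0.]))[:,0]
    d=im["depth"].ravel().astype(float); d[d==0]=np.nan
    P=np.c_[p[:,0]*d,-p[:,1]*d,-d,np.ones_like(d)]
    if "cam_to_world" in im: T=np.array(im["cam_to_world"])
    else:
        T=np.eye(4);T[:3,:3]=R.from_rotvec(obs["orientation"]).as_matrix();T[:3,3]=obs["ee_pos"];T=T@np.array(im["tool_from_camera"])
    return (P@T.T)[:,:3].reshape(H,W,3)
E
python3 - <<'E'
from h import *
np.set_printoptions(precision=1,suppress=True)
o=get_obs();print(o)
for c in("scene","top"):
    im=get_image(c);cv2.imwrite(f"pics/{c}0.png",im["pixels"]);print(c,np.array(im["cam_to_world"]))
    for n in["sorter","stick_ball","roll_a_c","knob_a_c","tray","tall_cup","short_cup","small_tape","wedge","pan"]:
        print(n,[(np.round(d["centre"]),round(d["p"],2)) for d in models.look_for(n,c)][:4])
E
```

```text
{'t': 0.0, 'qpos': array([-1.2,  0.4,  1.6, -0. ,  1.1, -0. ]), 'qvel': array([0., 0., 0., 0., 0., 0.]), 'joint_torque': array([  0. , -54.5, -27.4,   0.1,   0. ,  -0. ]), 'ee_pos': array([ 211.1, -587.6,  197.1]), 'orientation': array([-3.1, -0.5,  0. ]), 'ft_force': array([-0.2,  0.4,  0.3]), 'moment': array([0., 0., 0.]), 'grasp_force': 0.0, 'width': 88.03963936993893}
scene [[  -0.9    0.3   -0.4 -181.7]
 [  -0.5   -0.5    0.7 1296.3]
 [   0.     0.8    0.6 1168.7]
 [   0.     0.     0.     1. ]]
sorter []
stick_ball [(array([ 581., -172.,  122.]), 0.71), (array([509., 489.,  55.]), 0.29)]
roll_a_c [(array([ 492., -285.,  151.]), 0.52)]
knob_a_c [(array([510., -55.,  90.]), 0.48), (array([ 574., -162.,  144.]), 0.44), (array([ 449., -430.,   17.]), 0.3)]
tray [(array([449., 342.,   7.]), 0.72)]
tall_cup [(array([653., 161.,  71.]), 0.65)]
short_cup [(array([509., 487.,  52.]), 0.91)]
small_tape [(array([ 451., -428.,   18.]), 0.62), (array([ 474., -175.,  149.]), 0.24)]
wedge [(array([697.,  11.,  15.]), 0.37)]
pan [(array([ 578., -174.,  124.]), 0.73)]
top [[  -0.4    0.8   -0.5 -226.9]
 [  -0.9   -0.3    0.2  391.4]
 [   0.     0.6    0.8 1437.4]
 [   0.     0.     0.     1. ]]
sorter [(array([509., -54.,  83.]), 0.59), (array([450., 346.,   7.]), 0.23)]
stick_ball [(array([ 563., -198.,  125.]), 0.66)]
roll_a_c [(array([ 493., -283.,  148.]), 0.65)]
knob_a_c [(array([512., -58.,  89.]), 0.65)]
tray [(array([452., 348.,   7.]), 0.94)]
tall_cup [(array([667., 150.,  66.]), 0.81), (array([522., 489.,  47.]), 0.43)]
short_cup [(array([526., 491.,  46.]), 0.59)]
small_tape [(array([451., 348.,   8.]), 0.74), (array([506., -56.,  85.]), 0.42)]
wedge [(array([ 566., -197.,  127.]), 0.72), (array([700.,  44.,  20.]), 0.62), (array([ 494., -282.,  148.]), 0.37)]
pan [(array([ 562., -200.,  125.]), 0.91)]
```

View pics/scene0.png

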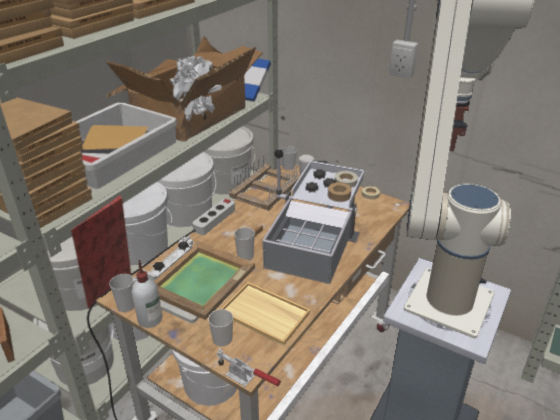

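View pics/top0.png

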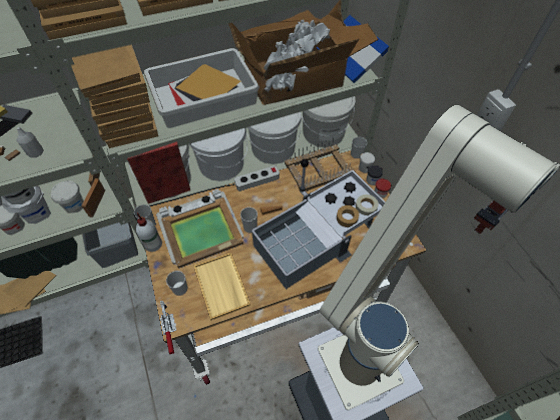

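The scene view shows the bin near (310,240) and the pan at (325,185) with the knobs and two big rolls. The stick ball is at (280,154), the plain wooden tray at (265,312), and the cups at (245,243) and (221,327). The top view has the stick ball at (304,163), the pan at (340,200) and the tray at (222,287). Next I fit the sorter and tray.

```bash
python3 - <<'E'
from h import *
np.set_printoptions(precision=1,suppress=True)
S=[]
for c in("scene","top"):
    im=get_image(c);W=world(im);np.save(c,W)
    P=W.reshape(-1,3);P=P[~np.isnan(P).any(1)]
    def box(n,m):
        q=P[m].astype(np.float32)
        print(c,n,len(q),q.mean(0), cv2.minAreaRect(q[:,:2]), np.percentile(q,[2,98],axis=0).ravel())
    r=(P[:,0]>300)&(P[:,0]<760)
    box("rim",r&(abs(P[:,1]+40)<230)&(abs(P[:,2]-119)<4)&(P[:,1]>-130)&(P[:,0]<660))
    u=(280,154) if c=="scene" else (304,163)
    w=W[u[1]-8:u[1]+9,u[0]-8:u[0]+9].reshape(-1,3)
    w=w[(w[:,2]>255)&(w[:,2]<310)]; print("ball",len(w),w.mean(0),w.min(0),w.max(0))
    g=models.regions_of("tray",c)[0]; q=W[g["region"]]; q=q[~np.isnan(q).any(1)].astype(np.float32); print("tray",g["p"],cv2.minAreaRect(q[:,:2]),q[:,2].mean())
    # pan floor
    box("pan",r&(P[:,1]>-430)&(P[:,1]<-100)&(abs(P[:,2]-125)<3)&(P[:,0]<680))
    for n in("knob_a_c","tall_cup","wedge","small_tape"):
        print(n,[(np.round(d["centre"]),round(d["p"],2)) for d in models.look_for(n,c)][:4])
E
```

```text
Traceback (most recent call last):
cv2.error: OpenCV(4.12.0) /io/opencv/modules/imgproc/src/convhull.cpp:143: error: (-215:Assertion failed) total >= 0 && (depth == CV_32F || depth == CV_32S) in function 'convexHull'
```

```bash
python3 - <<'E'
from h import *
np.set_printoptions(precision=1,suppress=True)
for c in("scene","top"):
    im=get_image(c);W=world(im);np.save(c,W)
    P=W.reshape(-1,3);P=P[~np.isnan(P).any(1)]
    def box(n,m):
        q=np.ascontiguousarray(P[m][:,:2],dtype=np.float32)
        print(c,n,len(q), np.round(P[m].mean(0)), cv2.minAreaRect(q), np.percentile(q,[2,98],axis=0).ravel())
    r=(P[:,0]>300)&(P[:,0]<760)
    box("rim",r&(abs(P[:,2]-119)<4)&(P[:,1]>-130)&(P[:,1]<190)&(P[:,0]<660))
    u=(280,154) if c=="scene" else (304,163)
    w=W[u[1]-8:u[1]+9,u[0]-8:u[0]+9].reshape(-1,3)
    w=w[(w[:,2]>255)&(w[:,2]<310)]; print("ball",len(w),w.mean(0),w.min(0),w.max(0)) if len(w) else print("noball")
    g=models.regions_of("tray",c)[0]; q=W[g["region"]]; q=q[~np.isnan(q).any(1)];q=q[q[:,2]<25]; print("tray",g["p"],cv2.minAreaRect(np.ascontiguousarray(q[:,:2],dtype=np.float32)),q[:,2].mean())
    box("pan",r&(P[:,1]>-430)&(P[:,1]<-100)&(abs(P[:,2]-125)<3)&(P[:,0]<680))
E
```

```text
scene rim 424 [503.  -4. 119.] ((503.6704406738281, 8.436538696289062), (270.3276672363281, 299.5127258300781), 9.594513893127441) [ 353.2 -128.4  642.8  162.3]
ball 75 [666.5 -81.6 284.6] [653.3 -98.4 255.4] [682.6 -66.3 301.7]
tray 0.96 ((464.022705078125, 341.6457824707031), (154.5147247314453, 246.18789672851562), 88.65436553955078) 5.805049614570146
scene pan 513 [ 540. -184.  124.] ((523.711181640625, -219.425537109375), (247.54991149902344, 238.09988403320312), 8.167356491088867) [ 401.8 -322.5  648.3 -106. ]
top rim 427 [488.  28. 119.] ((499.44769287109375, 1.18682861328125), (265.83306884765625, 298.9814453125), 11.519370079040527) [ 352.  -128.2  626.9  159.8]
ball 62 [664.  -87.7 292.3] [ 651.7 -103.5  259.2] [683.1 -75.8 306.9]
tray 0.8 ((457.60888671875, 341.13934326171875), (155.3666534423828, 233.16958618164062), 88.23953247070312) 7.185388357937928
top pan 931 [ 545. -202.  125.] ((521.8687744140625, -221.67526245117188), (254.41339111328125, 239.22808837890625), 5.55677604675293) [ 419.9 -329.7  645.2 -105.6]
```

```bash
python3 - <<'E'
from h import *
from scipy.optimize import least_squares
np.set_printoptions(precision=2,suppress=True)
Q=[];F=[];T=[]
for c in("scene","top"):
    P=np.load(c+".npy").reshape(-1,3);P=P[~np.isnan(P).any(1)]
    m=(P[:,0]>300)&(P[:,0]<680)&(P[:,1]<190)&(P[:,1]>-130)&(abs(P[:,2]-119)<4); Q.append(P[m])
    m=(P[:,0]>300)&(P[:,0]<620)&(P[:,1]>230)&(P[:,1]<460)&(abs(P[:,2]-16)<4);T.append(P[m])
def seg(p,a,b):
    a=np.array(a,float);b=np.array(b,float);d=b-a;t=np.clip((p-a)@d/(d@d),0,1)
    return np.linalg.norm(p-a-t[:,None]*d,axis=1)
ball=np.array([665,-84.6])
def loc(v,p):
    c,s=np.cos(v[2]),np.sin(v[2]);return (p-v[:2])@np.array([[c,-s],[s,c]])
def res(v,p,b=True):
    l=loc(v,p)
    d=np.min([seg(l,(-113,-125),(-113,128)),seg(l,(113,-125),(113,128)),seg(l,(-113,128),(113,128))],0)
    e=(loc(v,ball[None])[0]-[158,-140])
    return np.r_[np.sqrt(np.log1p((d/4)**2)), e/3*(2 if b else 0)]
def rt(v,p):
    l=loc(v,p);d=np.min([seg(l,(-112,-72),(-112,72)),seg(l,(112,-72),(112,72)),seg(l,(-112,72),(112,72)),seg(l,(-112,-72),(112,-72))],0)
    return np.sqrt(np.log1p((d/4)**2))
for q in Q+[np.vstack(Q)]:
    b=min((least_squares(res,(490+dx,20+dy,a),args=(q[:,:2],)) for a in(-.2,-.1,0,.1,.2) for dx in(-15,15) for dy in(-15,15)),key=lambda r:r.cost)
    l=loc(b.x,q[:,:2]);print("sorter",len(q),b.x,b.cost,"ball loc",loc(b.x,ball[None]))
for q in T+[np.vstack(T)]:
    b=min((least_squares(rt,(455+dx,342,a),args=(q[:,:2],)) for a in(-1.6,-1.5,-1.7) for dx in(-10,0,10)),key=lambda r:r.cost)
    print("tray",len(q),b.x,b.cost)
E
```

```text
sorter 434 [485.82  20.22   0.19] 498.12156210599477 ball loc [[ 155.83 -137.16]]
sorter 433 [484.91  15.99   0.2 ] 273.09712163148066 ball loc [[ 155.89 -135.08]]
sorter 867 [485.43  17.38   0.2 ] 783.2958644219402 ball loc [[ 155.96 -135.36]]
tray 380 [418.22 302.52  -1.58] 488.05455686649174
tray 312 [420.31 381.15  -1.6 ] 444.1809096912099
tray 692 [418.32 301.95  -1.58] 948.1171836511351
```

```bash
python3 - <<'E'
from h import *
from scipy.optimize import least_squares
np.set_printoptions(precision=2,suppress=True)
A=[]
for c in("scene","top"):
    P=np.load(c+".npy").reshape(-1,3);A.append(P[~np.isnan(P).any(1)])
A=np.vstack(A)
for x0 in range(560,1000,40):
  print(x0,[float(np.round(np.percentile(A[(A[:,0]>x0)&(A[:,0]<x0+40)&(A[:,1]>y0)&(A[:,1]<y0+100)&(A[:,2]<1200)][:,2],97))) if ((A[:,0]>x0)&(A[:,0]<x0+40)&(A[:,1]>y0)&(A[:,1]<y0+100)).sum()>10 else None for y0 in range(-400,500,100)])
def seg(p,a,b):
    a=np.array(a,float);b=np.array(b,float);d=b-a;t=np.clip((p-a)@d/(d@d),0,1)
    return np.linalg.norm(p-a-t[:,None]*d,axis=1)
def loc(v,p):
    c,s=np.cos(v[2]),np.sin(v[2]);return (p-v[:2])@np.array([[c,-s],[s,c]])
def rt(v,p):
    l=loc(v,p);C=[(-112,-72),(-112,72),(112,72),(112,-72)]
    d=np.min([seg(l,C[i-1],C[i]) for i in range(4)],0);return np.sqrt(np.log1p((d/4)**2))
m=(A[:,0]>320)&(A[:,0]<600)&(A[:,1]>240)&(A[:,1]<440)&(abs(A[:,2]-16)<4);q=A[m][:,:2]
b=min((least_squares(rt,(461+dx,341,a),args=(q,)) for a in(-.1,0,.1) for dx in(-10,0,10)),key=lambda r:r.cost)
print("tray",len(q),b.x,b.cost)
from scipy.spatial.transform import Rotation as R
print(R.from_rotvec(get_obs()["orientation"]).as_matrix())
# desired: tool y along +sorter x (or -), z down
E
```

```text
560 [157.0, 152.0, 152.0, 121.0, 120.0, 119.0, 47.0, 47.0, 45.0]
600 [158.0, 153.0, 158.0, 131.0, 120.0, 98.0, 47.0, 46.0, 45.0]
640 [156.0, 157.0, None, 300.0, 4.0, 99.0, 46.0, 28.0, 46.0]
680 [None, 2.0, 4.0, 20.0, 26.0, 98.0, 46.0, 29.0, 46.0]
720 [83.0, 85.0, 73.0, 6.0, 10.0, 16.0, 46.0, 28.0, 45.0]
760 [31.0, 31.0, 29.0, 6.0, 5.0, 15.0, 47.0, 49.0, 55.0]
800 [24.0, 22.0, 23.0, 5.0, 5.0, 16.0, 84.0, 82.0, 84.0]
840 [24.0, 23.0, 23.0, 44.0, 42.0, 41.0, 60.0, 21.0, 83.0]
880 [74.0, 80.0, 70.0, 45.0, 44.0, 40.0, 11.0, 9.0, 18.0]
920 [None, None, 47.0, None, None, None, None, 5.0, 9.0]
960 [None, None, None, None, None, None, None, -713.0, -713.0]
tray 690 [457.01 341.43  -0.02] 199.84044269254514
[[ 0.94  0.34  0.  ]
 [ 0.34 -0.94 -0.  ]
 [-0.    0.   -1.  ]]
```

{"fn": "jog_arm", "kwargs": {"increments": [0,0,-10.1,0,0,-20,60,0,0,-10.1,0,0,-20,60,0,0,-10.1,0,0,-20,60,0,0,-10.1,0,0,-20,60,0,0,-10.1,0,0,-20,60,0,0,-10.1,0,0,-20,60,0,0,-10.1,0,0,-20,60,0,0,-10.1,0,0,-20,60]}}

```text
t: 2.35
ee_pos: [211.2, -588.1, 358.5]
orientation: [-2.001, -2.422, -0.0]
ft_force: [0.8, -0.3, 0.0]
width: 52.5
grasp_force: 0.0
```

```bash
cat >> h.py <<'E'
def plan(target,yaw_y=None):
    """target TCP mm -> shift in the tool's axes; yaw_y: wanted heading (deg) of tool y (mod 180)"""
    o=get_obs();M=R.from_rotvec(o["orientation"]).as_matrix();d=np.array(target)-o["ee_pos"]
    a=np.degrees(np.arctan2(M[1,1],M[0,1]));print("t",o["t"],"tcp",np.round(o["ee_pos"],1),"head y",round(a,1),"tilt",np.round(M[:,2],3),"w",round(o["width"],1),"F",np.round(o["ft_force"],1),"gf",round(o["grasp_force"],1))
    if yaw_y is not None:
        t=-((yaw_y-a+90)%180-90);print("turn z tool",round(t,1))
    print("tool shift",np.round(M.T@d,1))
def sor(l,v=(485.6,18.5,.195)):
    c,s=np.cos(v[2]),np.sin(v[2]);return np.array([v[0]+c*l[0]-s*l[1],v[1]+s*l[0]+c*l[1],l[2]])
E
python3 -c "
from h import *
print(sor((158,-140,287)))
plan((665,-85,330),11.2)"
```

```text
[667.73284668 -88.23156121 287.        ]
t 2.35 tcp [ 211.2 -588.1  358.5] head y 10.9 tilt [-0.  0. -1.] w 52.5 F [ 0.8 -0.3  0. ] gf 0.0
turn z tool -0.3
tool shift [408.3 540.6  28.5]
```

{"fn": "jog_arm", "kwargs": {"increments": [0,0,0,34,45,2,60,0,0,0,34,45,2,60,0,0,0,34,45,2,60,0,0,0,34,45,2,60,0,0,0,34,45,2,60,0,0,0,34,45,2,60,0,0,0,34,45,2,60,0,0,0,34,45,2,60,0,0,0,34,45,2,60,0,0,0,34,45,2,60,0,0,0,34,45,2,60,0,0,0,34,45,2,60]}}

```text
t: 3.85
ee_pos: [668.5, -86.6, 333.9]
orientation: [2.007, 2.416, 0.0]
ft_force: [0.2, -1.1, 0.1]
width: 52.4
grasp_force: 0.0
```

```bash
python3 - <<'E'
from h import *
o=get_obs();im=get_image("wrist");W=world(im,o);cv2.imwrite("pics/w1.png",im["pixels"])
P=W.reshape(-1,3);P=P[~np.isnan(P).any(1)]
m=(np.hypot(P[:,0]-666,P[:,1]+86)<40)&(P[:,2]>275)&(P[:,2]<312);q=P[m]
print(len(q)); 
if len(q): print(q.mean(0),q.min(0),q.max(0), q[q[:,2]>296].mean(0))
print([(np.round(d["centre"]),d["p"]) for d in models.look_for("stick_ball","wrist")])
plan((666,-86,268))
E
```

```text
1434
[670.05872807 -87.055053   297.24207605] [ 654.96510847 -104.47493994  282.06474878] [686.39312117 -74.42547191 304.43013143] [670.41579322 -89.06549151 299.76608536]
[(array([ 554., -142.,  128.]), 0.6), (array([698.,  49.,  25.]), 0.23)]
t 3.95 tcp [669.8 -84.  332.8] head y 10.8 tilt [ 0.     0.001 -1.   ] w 52.9 F [ 0.3 -1.1 -1.2] gf 0.0
tool shift [-1.4 -4.2 64.8]
```

View pics/w1.png

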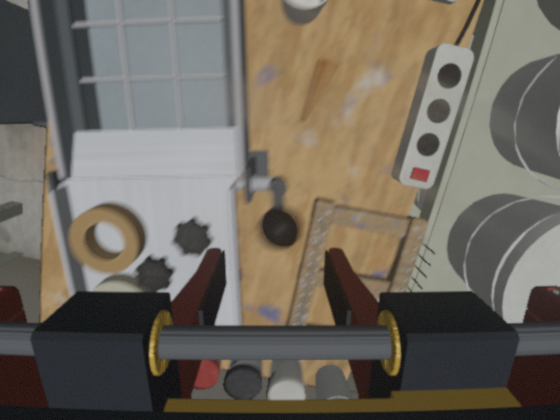

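The wrist view has the ball at (280,227), centred between the open fingers. The knobs are at (193,236) and (155,272), and roll A is at (105,237). I go straight down and grip the ball as a hinge.

{"fn": "jog_arm", "kwargs": {"increments": [0,0,0,-1,1,22,60,0,0,0,0,0,22,60,0,0,0,0,0,22,60,0,0,0,0,0,0,20,0,0,0,0,0,0,20,0,0,0,0,0,0,20,0,0,0,0,0,0,20]}}

```text
t: 4.82
ee_pos: [670.1, -89.5, 271.6]
orientation: [2.005, 2.413, 0.004]
ft_force: [-4.7, 0.2, 24.7]
width: 20.8
grasp_force: 31.3
```

```bash
python3 - <<'E'
from h import *
o=get_obs();im=get_image("wrist");W=world(im,o);cv2.imwrite("pics/w2.png",im["pixels"])
plan((670,-88,268))
s=get_image("scene");cv2.imwrite("pics/s2.png",cv2.resize(s["pixels"][110:230,200:360],(800,600)))
print(im["tool_from_camera"])
E
```

```text
t 4.875 tcp [670.3 -89.6 272.8] head y 10.6 tilt [ 0.006 -0.001 -1.   ] w 19.0 F [-5.8 -0.1 24.7] gf 18.8
tool shift [ 1.6 -0.   4.8]
[[-2.21209917e-04  9.60120519e-01  2.79586372e-01  7.69570006e+01]
 [ 9.99999204e-01  5.59732234e-04 -1.13095878e-03  3.51834958e-01]
 [-1.24235024e-03  2.79585899e-01 -9.60119879e-01 -1.86607248e+02]
 [ 0.00000000e+00  0.00000000e+00  0.00000000e+00  1.00000000e+00]]
```

View pics/w2.png

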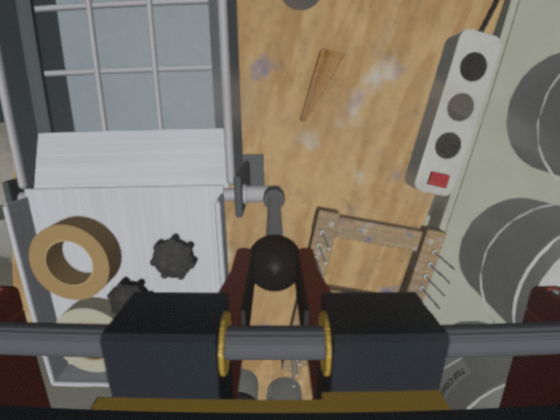

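```bash
python3 - <<'E'
from h import *
from scipy.optimize import least_squares
o=get_obs();im=get_image("wrist");W=world(im,o)
q=W[236:290,250:300].reshape(-1,3);q=q[~np.isnan(q).any(1)];q=q[(abs(q[:,2]-290)<20)]
r=least_squares(lambda c:np.linalg.norm(q-c,axis=1)-16,(670,-88,287),loss="soft_l1")
print(len(q),q.min(0),q.max(0),r.x,r.cost); plan(r.x)
E
```

```text
2044 [ 656.05662    -103.84433882  282.24198604] [682.03309614 -74.53967425 309.98077686] [670.66653374 -90.6300655  286.7800534 ] 1437.9343368235077
t 4.975 tcp [670.5 -89.6 273.8] head y 10.6 tilt [ 0.007 -0.002 -1.   ] w 18.0 F [-5.  -0.1 23.1] gf 14.3
tool shift [ -1.1   0.  -13. ]
```

View pics/s2.png

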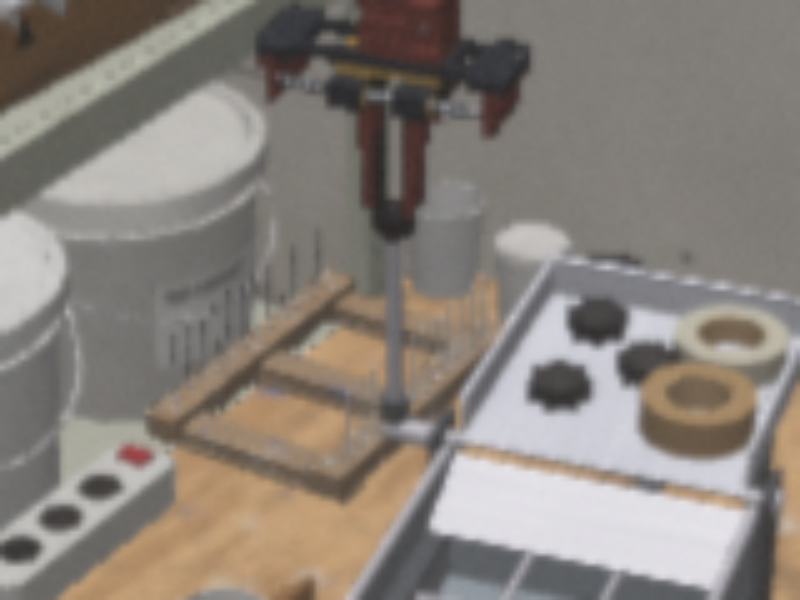

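The scene crop shows the fingertips only round the upper half of the ball, at crop (395,215), and slipping upward. I open, go about 18 mm deeper and grip again.

{"fn": "jog_arm", "kwargs": {"increments": [0,0,0,0,0,0,60,0,0,0,0,0,0,60,0,0,0,0,0,0,60,0,0,0,0,0,9,60,0,0,0,0,0,9,60,0,0,0,0,0,0,20,0,0,0,0,0,0,20,0,0,0,0,0,0,20,0,0,0,0,0,0,20]}}

```text
t: 6.1
ee_pos: [669.8, -88.8, 250.1]
orientation: [2.006, 2.415, 0.003]
ft_force: [5.5, 0.7, -4.6]
width: 30.8
grasp_force: 30.0
```

Width is 31 mm, so this grip holds. Now I tip along the arc.

{"fn": "jog_arm", "kwargs": {"increments": [0,0,0,17.2,0,0.9,20,0,0,0,17,0,2.6,20,0,0,0,16.6,0,4.2,20,0,0,0,16.2,0,5.9,20,0,0,0,15.5,0,7.5,20,0,0,0,14.6,0,9,20,0,0,0,13.7,0,10.4,20,0,0,0,12.6,0,11.7,20,0,0,0,11.3,0,12.9,20,0,0,0,10,0,14,20,0,0,0,3.6,0,5.8,20,0,0,0,0,0,0,20]}}

```text
t: 7.6
ee_pos: [641.1, 57.0, 164.3]
orientation: [-2.007, -2.416, 0.001]
ft_force: [0.3, 0.5, -0.6]
width: 17.4
grasp_force: 0.0
```

{"fn": "jog_arm", "kwargs": {"increments": [0,0,0,0,0,0,20,0,0,0,0,0,0,20,0,0,0,0,0,0,20,0,0,0,0,0,0,20,0,0,0,0,0,0,20,0,0,0,0,0,0,20]}}

```text
t: 8.35
ee_pos: [641.4, 56.8, 165.0]
orientation: [2.008, 2.416, -0.0]
ft_force: [0.3, 0.3, 0.4]
width: 17.5
grasp_force: 0.0
```

```bash
python3 - <<'E'
from h import *
plan((0,0,0))
s=get_image("top");t=get_image("scene")
cv2.imwrite("pics/c3.png",np.hstack([cv2.resize(s["pixels"][130:300,230:400],(400,400)),cv2.resize(t["pixels"][130:290,230:390],(400,400))]))
E
```

```text
t 8.35 tcp [641.4  56.8 165. ] head y 10.6 tilt [ 0. -0. -1.] w 17.5 F [0.3 0.3 0.4] gf 0.0
tool shift [  61.7 -640.9  165. ]
```

View pics/c3.png

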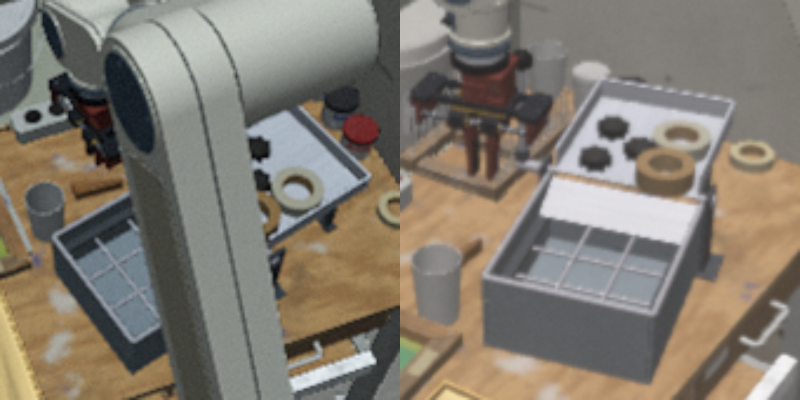

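It slipped: the crops show the pan level with its load still in. I'll push the rod just below the ball with closed fingers instead, so the ball keeps the fingertips from riding off.

{"fn": "jog_arm", "kwargs": {"increments": [0,0,0,0,0,-55,0,0,0,0,0,0,-55,0,0,0,0,0,0,-55,0,0,0,0,-50,0,0,0,0,0,0,-50,0,0,0,0,0,0,-50,0,0,0,0,0,0,-50,0,0,0,0,0,0,0,37.5,0,0,0,0,0,0,37.5,0,0,0,0,0,0,0,0]}}

```text
invalid input
```

```bash
python3 - <<'E'
from h import *
plan((669,-88.5,255),11)
# path of TCP rel rest rod centre, along y / down
prev=None
for th in np.r_[np.arange(0,1.0,.1),1.0,1.05]:
    y=140*np.sin(th)-6*np.cos(th)-10; z=-(140-140*np.cos(th)-6*np.sin(th))
    print(round(th,2),round(y,1),round(z,1), None if prev is None else (round(y-prev[0],1),round(prev[1]-z,1)));prev=(y,z)
E
```

```text
t 8.45 tcp [641.4  56.8 165. ] head y 10.6 tilt [-0.  0. -1.] w 18.0 F [-0.7 -0.8 -0.3] gf 0.0
turn z tool -0.4
tool shift [-147.9    0.5  -90. ]
0.0 -16.0 -0.0 None
0.1 -2.0 -0.1 (np.float64(14.0), np.float64(0.1))
0.2 11.9 -1.6 (np.float64(13.9), np.float64(1.5))
0.3 25.6 -4.5 (np.float64(13.7), np.float64(2.9))
0.4 39.0 -8.7 (np.float64(13.4), np.float64(4.2))
0.5 51.9 -14.3 (np.float64(12.9), np.float64(5.5))
0.6 64.1 -21.1 (np.float64(12.2), np.float64(6.8))
0.7 75.6 -29.1 (np.float64(11.5), np.float64(8.0))
0.8 86.2 -38.2 (np.float64(10.6), np.float64(9.1))
0.9 95.9 -48.3 (np.float64(9.7), np.float64(10.1))
1.0 104.6 -59.3 (np.float64(8.6), np.float64(11.0))
1.05 108.5 -65.1 (np.float64(3.9), np.float64(5.8))
```

{"fn": "jog_arm", "kwargs": {"increments": [0,0,0,0,0,-55,0,0,0,0,0,0,-55,0,0,0,0,0,0,-55,0,0,0,0,-50,0,0,0,0,0,0,-50,0,0,0,0,0,0,-50,0,0,0,0,0,0,-50,0,0,0,0,0,0,0,0,37.5,0,0,0,0,0,0,37.5,0,0,0,0,0,0,0,0]}}

```text
t: 9.7
ee_pos: [675.9, -139.5, 251.6]
orientation: [-2.004, -2.412, 0.005]
ft_force: [-1.1, -0.3, -0.5]
width: 0.2
grasp_force: 0.0
```

{"fn": "jog_arm", "kwargs": {"increments": [0,0,0,31,2,0,0,0,0,0,18,0,0.1,0,0,0,0,13.9,0,1.5,0,0,0,0,13.7,0,2.9,0,0,0,0,13.4,0,4.2,0,0,0,0,12.9,0,5.5,0,0,0,0,12.2,0,6.8,0,0,0,0,11.5,0,8,0]}}

```text
t: 10.7
ee_pos: [658.4, -15.4, 228.7]
orientation: [2.004, 2.413, 0.002]
ft_force: [1.1, -5.2, 3.2]
width: 0.4
grasp_force: 2.8
```

{"fn": "jog_arm", "kwargs": {"increments": [0,0,0,10.6,0,9.1,0,0,0,0,9.7,0,10.1,0,0,0,0,8.6,0,11,0,0,0,0,3.9,0,5.8,0,0,0,0,0,0,0,0,0,0,0,0,0,0,0,0,0,0,0,0,0,0,0,0,0,0,0,0,0]}}

```text
t: 11.7
ee_pos: [652.3, 16.2, 192.5]
orientation: [2.004, 2.414, 0.001]
ft_force: [0.6, -6.5, 2.4]
width: 0.5
grasp_force: 3.5
```

```bash
python3 - <<'E'
from h import *
plan((0,0,0))
t=get_image("scene"); s=get_image("wrist")
cv2.imwrite("pics/c4.png",np.hstack([cv2.resize(s["pixels"],(400,300)),cv2.resize(t["pixels"][130:250,230:390],(400,300))]))
E
```

```text
t 11.7 tcp [652.3  16.2 192.5] head y 10.6 tilt [ 0.004 -0.002 -1.   ] w 0.5 F [ 0.6 -6.5  2.4] gf 3.5
tool shift [ 104.6 -644.8  190. ]
```

View pics/c4.png

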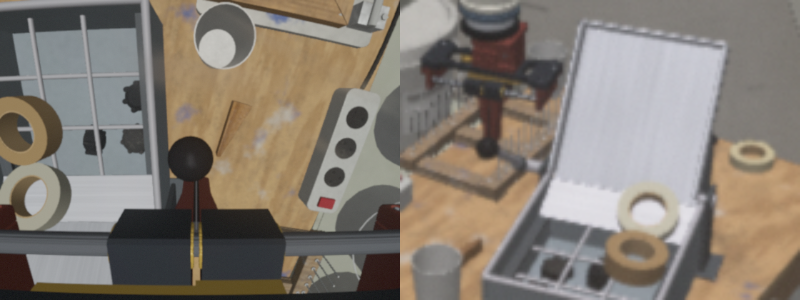

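The load is out: the knobs look through the grate at wrist-crop (130,95), (92,140) and (130,140). The two big rolls lie near the bin's -x side, the white one on the slide plate. I let the pan back down the same way.

{"fn": "jog_arm", "kwargs": {"increments": [0,0,0,-12.5,0,-16.8,0,0,0,0,-9.7,0,-10.1,0,0,0,0,-10.6,0,-9.1,0,0,0,0,-11.5,0,-8,0,0,0,0,-12.2,0,-6.8,0,0,0,0,-12.9,0,-5.5,0,0,0,0,-13.4,0,-4.2,0,0,0,0,-13.7,0,-2.9,0,0,0,0,-13.9,0,-1.5,0,0,0,0,-20,0,0,0,0,0,0,-30,0,0,40,0,0,0,-10,0,-40,40]}}

```text
t: 13.3
ee_pos: [680.0, -151.1, 291.3]
orientation: [-2.004, -2.409, 0.004]
ft_force: [1.1, 1.0, 0.5]
width: 17.1
grasp_force: 0.0
```

{"fn": "jog_arm", "kwargs": {"increments": [0,0,0,0,-50,-40,40,0,0,0,30,-50,0,40,0,0,0,30,-50,0,40,0,0,0,30,-30,0,40,0,0,0,0,0,0,40,0,0,0,0,0,0,40]}}

```text
t: 14.05
ee_pos: [490.6, -94.7, 334.3]
orientation: [2.007, 2.416, 0.001]
ft_force: [0.7, 0.1, 0.8]
width: 35.1
grasp_force: 0.0
```

```bash
python3 - <<'E'
from h import *
plan(sor((0,0,300)))
o=get_obs();im=get_image("wrist");W=world(im,o);np.save("w5",W);cv2.imwrite("pics/w5.png",im["pixels"])
v=(485.6,18.5,.195);c,s=np.cos(v[2]),np.sin(v[2])
for n in("roll_a_c","knob_a_c","pan"):
  for d in models.look_for(n,"wrist"):
    p=d["centre"];x,y=p[0]-v[0],p[1]-v[1];print(n,round(d["p"],2),np.round(p),"sorter",np.round([c*x+s*y,-s*x+c*y]))
E
```

```text
t 14.05 tcp [490.6 -94.7 334.3] head y 10.6 tilt [ 0.001  0.    -1.   ] w 35.1 F [0.7 0.1 0.8] gf 0.0
tool shift [112.1  15.8  34.4]
roll_a_c 0.83 [461. -80. 128.] sorter [-44. -92.]
knob_a_c 0.58 [561.  -4.  27.] sorter [ 69. -37.]
pan 0.68 [ 539. -160.  122.] sorter [  18. -186.]
```

View pics/w5.png

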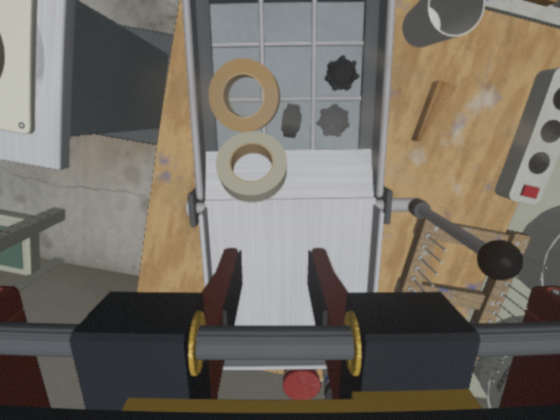

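Pan is level and empty. Tan roll at (244,95) lies on the grate and the white roll at (252,165) on the slide plate; three knobs at (342,72), (333,120), (291,120). I check heights and roll tilts.

```bash
python3 - <<'E'
from h import *
np.set_printoptions(precision=1,suppress=True)
W=np.load("w5.npy");v=(485.6,18.5,.195);c,s=np.cos(v[2]),np.sin(v[2])
def loc(p): x,y=p[...,0]-v[0],p[...,1]-v[1];return np.stack([c*x+s*y,-s*x+c*y,p[...,2]],-1)
L=loc(W)
for n,(u,w,r) in dict(k1=(342,72,12),k2=(333,120,12),k3=(291,120,8)).items():
    q=L[w-r:w+r,u-r:u+r].reshape(-1,3);q=q[~np.isnan(q).any(1)];print(n,np.percentile(q,[5,50,95],axis=0).ravel())
im=cv2.imread("pics/w5.png").astype(int)
rr=np.hypot(*np.meshgrid(np.arange(560),np.arange(420),indexing="xy")-np.array([[[244]],[[95]]]))
for n,(u,w,a,b) in dict(tan=(244,95,24,33),white=(252,162,24,33)).items():
    vv,uu=np.mgrid[0:420,0:560];m=(abs(np.hypot(uu-u,vv-w)-(a+b)/2)<(b-a)/2);q=L[m];q=q[~np.isnan(q).any(1)]
    q=q[q[:,2]>np.percentile(q[:,2],30)-3]
    for _ in range(4):
        m0=q.mean(0);U=np.linalg.svd(q-m0)[2][2];U*=np.sign(U[2]);d=(q-m0)@U;q=q[abs(d)<max(4,1.5*np.std(d))]
    cc=cv2.minAreaRect(np.ascontiguousarray(q[:,:2],dtype=np.float32))
    print(n,len(q),"mean",m0,"normal",U,"rect",cc,"z",q[:,2].min(),q[:,2].max())
E
```

```text
k1 [64.5 13.3 24.4 78.8 26.8 30.4 94.7 41.9 32.8]
k2 [ 53.7 -52.4  24.7  68.2 -36.9  30.2  84.4 -22.9  32.3]
k3 [ -2.9 -47.1  40.8   6.6 -37.6  46.1  17.4 -27.   51.4]
tan 1587 mean [-50.7  -8.3 107.8] normal [-0.1  0.   1. ] rect ((-51.41498565673828, -8.641120910644531), (72.7070541381836, 76.877685546875), 89.2337417602539) z 102.77368534497822 113.3397201413315
white 1223 mean [-42.1 -94.3 128.3] normal [-0.   0.6  0.8] rect ((-42.59214401245117, -90.88848876953125), (77.92889404296875, 58.70488357543945), 1.9548604488372803) z 106.24680854681111 146.9512328442533
```

```bash
python3 - <<'E'
from h import *
plan(sor((-16.5,-8.5,84)),11.2)
E
```

```text
t 14.25 tcp [490.5 -94.9 333.6] head y 10.5 tilt [-0.  0. -1.] w 34.9 F [-0.5 -0.8  0.1] gf 0.0
turn z tool -0.7
tool shift [103.6  -0.4 249.6]
```

{"fn": "jog_arm", "kwargs": {"increments": [0,0,-0.7,52,0,20,40,0,0,0,51.5,0,40,40,0,0,0,0,0,50,40,0,0,0,0,0,50,40,0,0,0,0,0,35,40,0,0,0,0,0,30,40,0,0,0,0,0,24.5,40,0,0,0,0,0,0,40]}}

```text
t: 15.25
ee_pos: [469.6, 4.9, 84.3]
orientation: [-1.991, -2.426, 0.004]
ft_force: [0.5, -0.1, 0.4]
width: 35.4
grasp_force: 0.0
```

{"fn": "jog_arm", "kwargs": {"increments": [0,0,0,0,0,0,0,0,0,0,0,0,0,0,0,0,0,0,0,0,0,0,0,0,0,0,-15,0,0,0,0,0,0,-40,0,0,0,0,0,0,-50,0,0,0,0,0,0,-50,0,0,0,0,0,0,0,0]}}

```text
t: 16.25
ee_pos: [472.9, 5.0, 246.0]
orientation: [1.989, 2.423, 0.008]
ft_force: [0.1, -0.3, -0.9]
width: 0.5
grasp_force: 0.0
```

```bash
python3 - <<'E'
from h import *
plan((443,349,60))
im=get_image("wrist");cv2.imwrite("pics/w6.png",im["pixels"])
E
```

```text
t 16.25 tcp [472.9   5.  246. ] head y 11.3 tilt [ 0.009 -0.    -1.   ] w 0.5 F [ 0.1 -0.3 -0.9] gf 0.0
tool shift [343.6  36.2 185.7]
```

View pics/w6.png

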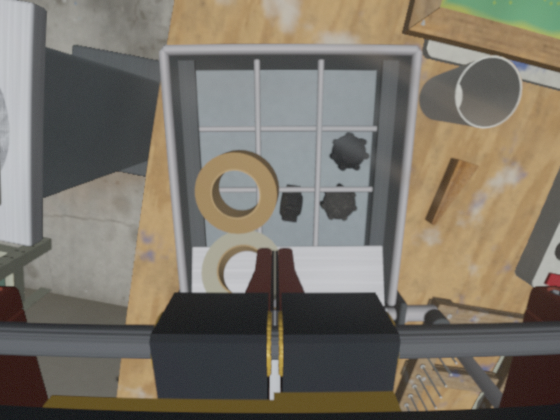

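The gripper is empty and the tan roll is still at (237,192). I check the roll position again and where the fingertips really are relative to the nominal TCP.

```bash
python3 - <<'E'
from h import *
np.set_printoptions(precision=1,suppress=True)
o=get_obs();im=get_image("wrist");W=world(im,o);T=np.array(im["tool_from_camera"])
M=R.from_rotvec(o["orientation"]).as_matrix()
def px(p): 
    q=np.linalg.inv(T)@np.r_[p,1];x,y=q[0]/-q[2],-q[1]/-q[2];k=1+im["k1"]*(x*x+y*y);return im["fx"]*x*k+im["cx"],im["fy"]*y*k+im["cy"]
print("TCP px",px([0,0,0]),"10 behind",px([0,0,-10]),"20 behind",px([0,0,-20]),im["fx"],im["cx"],im["cy"])
tool=(W-o["ee_pos"])@M
for u,w in((265,262),(286,262),(262,275),(288,275),(265,252),(285,252)): print((u,w),tool[w,u],im["pixels"][w,u])
vv,uu=np.mgrid[0:420,0:560]
for n,(u,w,a,b) in dict(tan=(237,192,30,40),white=(244,275,30,39)).items():
    m=(abs(np.hypot(uu-u,vv-w)-(a+b)/2)<(b-a)/2)&((w>200)==(vv<0) if 0 else True)
    q=W[m];q=q[~np.isnan(q).any(1)];q=q[q[:,2]>85];q=q[q[:,2]<160]
    print(n,len(q),q.mean(0),np.percentile(q,[2,50,98],axis=0).ravel())
    if n=="tan": print("in tool",(q.mean(0)-o["ee_pos"])@M)
for p in [(199,128),(318,128),(258,128)]: print("bar",W[p[1]-1:p[1]+2,p[0]-1:p[0]+2].reshape(-1,3).mean(0))
print(sor((-32,58,74)),sor((32,58,74)),W[50,290],sor((0,128,120)))
E
```

```text
TCP px (np.float64(273.4800633622592), np.float64(249.90158038634698)) 10 behind (np.float64(273.45471076122544), np.float64(256.5299444831917)) 20 behind (np.float64(273.42673725295725), np.float64(263.8535634848011)) 331.0004668964825 274.41905404107945 214.11781293926808
(265, 262) [ 11.6  -3.9 -42.9] [42 45 70]
(286, 262) [ 11.    6.  -41.7] [47 51 72]
(262, 275) [ 11.4  -4.9 -56.1] [45 49 73]
(288, 275) [ 11.3   6.4 -55.9] [44 47 70]
(265, 252) [ 11.6  -4.2 -31. ] [45 51 73]
(285, 252) [ 11.4   5.9 -30.5] [48 51 74]
tan 2177 [435.    3.2 107.5] [397.4 -36.  102.9 435.    3.7 107.5 472.2  40.9 112. ]
in tool [  5.5 -36.8 135.9]
white 848 [437.6 -64.7 110.2] [418.1 -95.8  99.6 430.5 -60.4 106.8 475.4 -44.  130. ]
bar [383.3  56.   78.1]
bar [504.6  79.8  74.8]
bar [443.3  67.7  78.9]
[443.   69.2  74. ] [505.8  81.6  74. ] [459.8 139.3 119.6] [460.8 144.1 120. ]
```

```bash
python3 - <<'E'
from h import *
np.set_printoptions(precision=1,suppress=True)
o=get_obs();im=get_image("wrist");W=world(im,o)
M=R.from_rotvec(o["orientation"]).as_matrix();tool=(W-o["ee_pos"])@M
m=(abs(tool[...,1])<25)&(abs(tool[...,0])<15)&(tool[...,2]<5)&(tool[...,2]>-60);q=tool[m]
print(len(q),"tip z max",q[:,2].max(),np.percentile(q[:,2],[90,98]),"x range",q[:,0].min(),q[:,0].max())
for w in range(242,258,2): print(w,tool[w,266],tool[w,283])
plan((435+34.5*.981,3.2+34.5*.196,60))
E
```

```text
1277 tip z max -23.394988130803547 [-29.7 -25.8] x range -9.214986527411291 12.26394058831751
242 [-47.7  -8.1 137.2] [-86.1  12.6 236.9]
244 [-49.1  -8.  135.2] [-88.9  12.6 236.6]
246 [-51.2  -8.  134.7] [-91.6  12.6 236.1]
248 [ 10.9  -3.9 -23.8] [ 11.3   5.  -24.9]
250 [ 11.6  -3.8 -28.1] [ 11.5   5.  -28.1]
252 [ 11.5  -3.7 -30.6] [ 11.6   4.9 -30.8]
254 [ 11.   -3.7 -32.2] [ 11.3   4.8 -32.9]
256 [ 11.6  -3.6 -35.9] [ 11.6   4.8 -35.9]
t 16.4 tcp [469.7   5.  240.9] head y 11.3 tilt [-0. -0. -1.] w 0.7 F [ 0.8  0.1 -0. ] gf 0.0
tool shift [  5.    0.2 180.9]
```

The fingers end about 24 mm behind the reported TCP: the measured finger surface stops at tool z -24, which also explains the ball slip. I now allow for that with TCP z about 61.

{"fn": "jog_arm", "kwargs": {"increments": [0,0,0,5,0,0,40,0,0,0,0,0,40,40,0,0,0,0,0,50,40,0,0,0,0,0,40,40,0,0,0,0,0,30,40,0,0,0,0,0,19,40,0,0,0,0,0,0,40,0,0,0,0,0,0,0,0,0,0,0,0,0,0,0,0,0,0,0,0,0,0,0,0,0,0,0,0]}}

```text
t: 17.77
ee_pos: [469.8, 10.0, 62.5]
orientation: [1.993, 2.428, 0.001]
ft_force: [-0.3, 1.7, 0.4]
width: 19.2
grasp_force: 29.5
```

{"fn": "jog_arm", "kwargs": {"increments": [0,0,0,0,0,-20,0,0,0,0,0,0,-40,0,0,0,0,0,0,-45,0,0,0,0,0,0,-45,0,0,0,0,30,3,0,0,0,0,0,45,5,0,0,0,0,0,55,6,0,0,0,0,0,55,6,0,0,0,0,0,55,6,0,0,0,0,0,50,5,0,0,0,0,0,35,4,0,0,0,0,0,13,1,0,0]}}

```text
t: 19.27
ee_pos: [438.6, 350.0, 212.0]
orientation: [1.99, 2.43, 0.0]
ft_force: [-1.3, -0.7, -1.8]
width: 19.6
grasp_force: 30.2
```

```bash
python3 - <<'E'
from h import *
np.set_printoptions(precision=1,suppress=True)
plan((443,349,-10))
o=get_obs();im=get_image("wrist");W=world(im,o);cv2.imwrite("pics/w7.png",im["pixels"])
M=R.from_rotvec(o["orientation"]).as_matrix();tool=(W-o["ee_pos"])@M
m=(tool[...,2]<60)&(tool[...,2]>-35)&(abs(tool[...,1]+34)<50)&(abs(tool[...,0])<55)
q=tool[m];q=q[(abs(q[:,1])>16)|(abs(q[:,0])>16)];print(len(q),q.mean(0),np.percentile(q,[2,50,98],axis=0).ravel())
g=[d for d in models.regions_of("tray","wrist")][:1]
for d in g:
    p=W[d["region"]];p=p[~np.isnan(p).any(1)];p=p[p[:,2]<25];print(d["p"],cv2.minAreaRect(np.ascontiguousarray(p[:,:2],dtype=np.float32)))
E
```

```text
t 19.275 tcp [438.6 350.  212. ] head y 11.4 tilt [ 0. -0. -1.] w 19.6 F [-1.3 -0.7 -1.8] gf 30.2
tool shift [ -1.8   4.  222. ]
1565 [ 21.8 -30.9 -26.7] [-14.5 -55.6 -34.7  31.5 -32.3 -26.8  42.2   5.9 -18.2]
0.65 ((459.8101501464844, 335.85491943359375), (158.0563201904297, 240.5504150390625), 88.9109878540039)
```

View pics/w7.png

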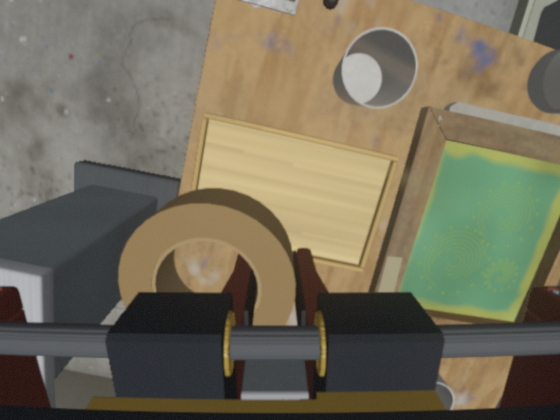

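The tan roll is held flat and the tray at (290,190) is empty and matches my fit. I lower it in.

{"fn": "jog_arm", "kwargs": {"increments": [0,0,0,-2,4,50,0,0,0,0,0,0,50,0,0,0,0,0,0,50,0,0,0,0,0,0,40,0,0,0,0,0,0,22,0,0,0,0,0,0,5,0,0,0,0,0,0,3,0,0,0,0,0,0,0,0]}}

```text
t: 20.38
ee_pos: [444.0, 347.4, -6.9]
orientation: [1.993, 2.428, 0.002]
ft_force: [0.3, 0.3, -1.5]
width: 19.3
grasp_force: 30.2
```

{"fn": "jog_arm", "kwargs": {"increments": [0,0,0,0,0,2,0,0,0,0,0,0,2,0,0,0,0,0,0,1,0,0,0,0,0,0,0,0]}}

```text
t: 20.88
ee_pos: [443.8, 348.0, -12.3]
orientation: [1.993, 2.428, 0.002]
ft_force: [0.2, 0.4, 5.5]
width: 18.7
grasp_force: 30.5
```

{"fn": "jog_arm", "kwargs": {"increments": [0,0,0,0,0,0,36,0,0,0,0,0,0,36,0,0,0,0,0,-20,36,0,0,0,0,0,-50,40,0,0,0,0,0,-50,40,0,0,0,0,0,-60,40,0,0,0,-20,0,-60,40,0,0,0,-55,0,-40,40,0,0,0,-60,0,0,40,0,0,0,-60,0,0,40,0,0,0,-60,0,0,40,0,0,0,-60,0,0,40]}}

```text
t: 22.38
ee_pos: [503.7, 41.0, 264.6]
orientation: [1.992, 2.428, 0.002]
ft_force: [0.7, 0.2, -0.0]
width: 34.8
grasp_force: 0.0
```

{"fn": "jog_arm", "kwargs": {"increments": [0,0,0,-60,0,0,40,0,0,0,-40,0,0,40,0,0,0,0,0,0,40,0,0,0,0,0,0,40]}}

```text
t: 22.88
ee_pos: [522.9, -54.8, 263.7]
orientation: [1.993, 2.428, 0.001]
ft_force: [-0.9, 0.1, 0.2]
width: 35.2
grasp_force: 0.0
```

```bash
python3 - <<'E'
from h import *
np.set_printoptions(precision=2,suppress=True)
o=get_obs();im=get_image("wrist");W=world(im,o);np.save("w8",W);cv2.imwrite("pics/w8.png",im["pixels"])
plan(sor((0,0,300)))
v=(485.6,18.5,.195);c,s=np.cos(v[2]),np.sin(v[2])
def loc(p): x,y=p[...,0]-v[0],p[...,1]-v[1];return np.stack([c*x+s*y,-s*x+c*y,p[...,2]],-1)
for d in models.regions_of("roll_a_c","wrist"):
    q=loc(W[d["region"]]);q=q[~np.isnan(q).any(1)]
    vv,uu=np.nonzero(d["region"]);print(round(d["p"],2),len(q),"px",uu.mean(),vv.mean(),"med",np.median(q,0),np.percentile(q,[2,98],axis=0).ravel())
    q=q[q[:,2]>85]
    for _ in range(5):
        m0=q.mean(0);U=np.linalg.svd(q-m0)[2][2];U*=np.sign(U[2]);e=(q-m0)@U;q=q[abs(e)<max(4,1.5*np.std(e))]
    print(" top",len(q),m0,"n",U)
E
```

```text
t 22.925 tcp [523.  -54.3 263.6] head y 11.3 tilt [ 0.  0. -1.] w 35.1 F [-0.1  0.6  0.3] gf 0.0
tool shift [ 78.8 -22.4 -36.3]
0.63 4012 px 202.14345991561183 195.84338545544801 med [-54.7  -80.98 110.82] [ -92.8  -117.85   90.53  -11.87  -42.65  125.91]
 top 3492 [-53.03 -80.2  112.81] n [-0.06  0.32  0.94]
```

View pics/w8.png

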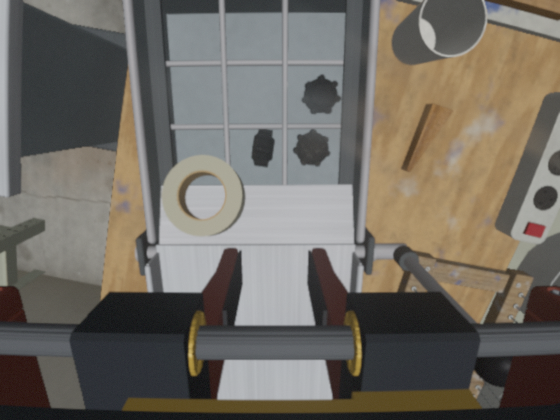

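White roll at (202,196) rests tilted, half on the slide plate, with its normal leaning about 0.33 rad to the grate; the knobs stay below the bars at (321,94), (312,147) and (262,147). I tilt the tool 19° to match.

{"fn": "jog_arm", "kwargs": {"increments": [0,-9.5,0,0,0,0,40,0,-9.5,0,0,0,0,40,0,0,0,0,0,0,40]}}

```text
t: 23.35
ee_pos: [522.5, -51.9, 262.6]
orientation: [1.814, 2.225, -0.305]
ft_force: [-0.1, 0.5, -0.0]
width: 34.7
grasp_force: 0.0
```

```bash
python3 - <<'E'
from h import *
np.set_printoptions(precision=2,suppress=True)
n=np.array([0,.32,.947]);p=np.array([-53,-80.2,112.8])-13*n+[33.5,0,0]-34.5*n
print(p);plan(sor(p+100*n),11.2);plan(sor(p))
E
```

```text
[-19.5  -95.4   67.82]
t 23.35 tcp [522.5 -51.9 262.6] head y 11.6 tilt [ 0.06 -0.32 -0.95] w 34.7 F [-0.1  0.5 -0. ] gf 0.0
turn z tool 0.4
tool shift [ 45.  -41.8  90.5]
t 23.35 tcp [522.5 -51.9 262.6] head y 11.6 tilt [ 0.06 -0.32 -0.95] w 34.7 F [-0.1  0.5 -0. ] gf 0.0
tool shift [ 45.5 -41.9 190.4]
```

Tilt is right. I descend to just short, then a last careful bit and close.

{"fn": "jog_arm", "kwargs": {"increments": [0,0,0,23,-21,45,40,0,0,0,22,-21,45,40,0,0,0,0,0,45,40,0,0,0,0,0,30,40,0,0,0,0,0,15,40,0,0,0,0,0,0,40]}}

```text
t: 24.1
ee_pos: [485.1, -79.5, 78.0]
orientation: [1.822, 2.219, -0.306]
ft_force: [0.5, -0.3, 0.6]
width: 35.1
grasp_force: 0.0
```

{"fn": "jog_arm", "kwargs": {"increments": [0,0,0,0,0,9,40,0,0,0,0,0,0,40,0,0,0,0,0,0,0,0,0,0,0,0,0,0,0,0,0,0,0,0,0,0,0,0,0,0,0,0]}}

```text
t: 24.85
ee_pos: [485.9, -81.9, 69.8]
orientation: [1.82, 2.218, -0.304]
ft_force: [0.5, 0.0, -2.0]
width: 19.7
grasp_force: 32.4
```

{"fn": "jog_arm", "kwargs": {"increments": [0,0,0,0,0,-15,0,0,0,0,0,0,-35,0,0,0,0,0,0,-45,0,0,0,0,0,0,-45,0,0,0,0,0,0,-30,0,0,9.5,0,0,0,0,0,0,9.5,0,0,0,0,0,0,0,0,0,0,0,0]}}

```text
t: 25.85
ee_pos: [475.6, -29.4, 231.7]
orientation: [1.997, 2.424, 0.002]
ft_force: [0.3, -0.0, -1.2]
width: 19.6
grasp_force: 32.4
```

```bash
cat > q.py <<'E'
from h import *
np.set_printoptions(precision=2,suppress=True)
o=get_obs();im=get_image("wrist");W=world(im,o)
M=R.from_rotvec(o["orientation"]).as_matrix();tool=(W-o["ee_pos"])@M
m=(tool[...,2]<0)&(tool[...,2]>-65)&(abs(tool[...,1]+34)<48)&(tool[...,0]>13)&(tool[...,0]<60)
m|=(tool[...,2]<0)&(tool[...,2]>-65)&(tool[...,1]<-38)&(tool[...,1]>-82)&(tool[...,0]>-30)&(tool[...,0]<60)
m&=im["pixels"].sum(2)>230
q=tool[m];print(len(q),np.percentile(q,[2,50,98],axis=0).ravel())
for _ in range(5):
    m0=q.mean(0);U=np.linalg.svd(q-m0,full_matrices=False)[2][2];U*=-np.sign(U[2]);e=(q-m0)@U;q=q[abs(e)<max(3,1.5*np.std(e))]
print("top plane",len(q),m0,"n(tool)",U,"extent",q.min(0),q.max(0))
plan((505,332,-10),0)
E
python3 q.py
```

```text
9863 [ -3.24 -72.8  -49.41  27.35 -34.26 -47.93  42.73   4.67 -27.08]
top plane 8305 [ 23.94 -37.33 -48.07] n(tool) [-0.02 -0.01 -1.  ] extent [-12.26 -75.63 -50.44] [ 43.01   8.13 -44.81]
t 25.9 tcp [474.9 -28.9 231.2] head y 11.1 tilt [ 0. -0. -1.] w 19.6 F [ 0.4 -0.  -1.4] gf 32.4
turn z tool 11.1
tool shift [348.8  98.8 240.5]
```

The roll sits flat in the grip, with its top 48 mm above TCP. I turn the tool so the fingers stay clear of the tray rim and the cup at release.

{"fn": "jog_arm", "kwargs": {"increments": [0,0,9.5,0,0,0,0,0,0,9.5,0,0,0,0,0,0,9.5,0,0,0,0,0,0,9.5,0,0,0,0,0,0,9.5,0,0,0,0,0,0,9.5,0,0,0,0,0,0,9.5,0,0,0,0,0,0,0,0,0,0,0]}}

```text
t: 26.9
ee_pos: [474.4, -26.7, 230.4]
orientation: [2.995, 0.943, -0.002]
ft_force: [-0.1, 0.3, -0.8]
width: 19.5
grasp_force: 32.4
```

```bash
python3 -c "
from h import *
plan((522.5,312,-10),-55)"
```

```text
t 26.9 tcp [474.4 -26.7 230.4] head y -55.1 tilt [-0.001 -0.002 -1.   ] w 19.5 F [-0.1  0.3 -0.8] gf 32.4
turn z tool -0.1
tool shift [ 233.8 -250.4  239.7]
```

{"fn": "jog_arm", "kwargs": {"increments": [0,0,0,29,-31,0,0,0,0,0,29,-31,0,0,0,0,0,29,-31,0,0,0,0,0,29,-31,0,0,0,0,0,29,-31,0,0,0,0,0,29,-31,0,0,0,0,0,30,-32,20,0,0,0,0,30,-32,20,0,0,0,0,0,0,0,0]}}

```text
t: 28.02
ee_pos: [523.1, 313.5, 188.5]
orientation: [2.993, 0.949, -0.004]
ft_force: [-0.1, -0.5, -0.9]
width: 19.5
grasp_force: 32.4
```

```bash
python3 - <<'E'
from h import *
np.set_printoptions(precision=1,suppress=True)
plan((522.5,312,-10))
for c in("top","scene"):
    im=get_image(c);W=world(im)
    for d in models.regions_of("roll_a_c",c):
        q=W[d["region"]];q=q[~np.isnan(q).any(1)]; q=q[q[:,2]<60]
        if len(q)>20: print(c,round(d["p"],2),np.median(q,0),cv2.minAreaRect(np.ascontiguousarray(q[:,:2],dtype=np.float32)),np.percentile(q[:,2],[10,90]))
E
```

```text
t 28.025 tcp [523.1 313.5 188.5] head y -54.8 tilt [-0. -0. -1.] w 19.5 F [-0.1 -0.5 -0.9] gf 32.4
tool shift [ -0.7   0.7 198.5]
```

{"fn": "jog_arm", "kwargs": {"increments": [0,0,0,0,0,50,0,0,0,0,0,0,50,0,0,0,0,0,0,50,0,0,0,0,0,0,30,0,0,0,0,0,0,14,0,0,0,0,0,0,3,0,0,0,0,0,0,0,0]}}

```text
t: 29.1
ee_pos: [525.8, 311.4, -5.2]
orientation: [-2.998, -0.938, -0.003]
ft_force: [-0.2, 0.1, -1.3]
width: 19.5
grasp_force: 32.4
```

{"fn": "jog_arm", "kwargs": {"increments": [0,0,0,0,0,2,0,0,0,0,0,0,1,0,0,0,0,0,0,0,0]}}

```text
t: 29.48
ee_pos: [524.9, 311.2, -9.2]
orientation: [-2.998, -0.939, -0.001]
ft_force: [-0.5, -0.1, -1.4]
width: 19.8
grasp_force: 32.4
```

{"fn": "jog_arm", "kwargs": {"increments": [0,0,0,0,0,2,0,0,0,0,0,0,1,0,0,0,0,0,0,0,0]}}

```text
t: 29.85
ee_pos: [524.7, 311.1, -12.7]
orientation: [2.998, 0.938, -0.0]
ft_force: [0.2, 0.1, -1.5]
width: 19.9
grasp_force: 32.4
```

{"fn": "jog_arm", "kwargs": {"increments": [0,0,0,0,0,1.5,0,0,0,0,0,0,1,0,0,0,0,0,0,0,0]}}

```text
t: 30.22
ee_pos: [524.7, 311.1, -15.1]
orientation: [2.998, 0.938, -0.0]
ft_force: [-0.3, -0.2, -0.5]
width: 19.3
grasp_force: 32.4
```

{"fn": "jog_arm", "kwargs": {"increments": [0,0,0,0,0,0.7,0,0,0,0,0,0,0,0,0,0,0,0,0,0,32,0,0,0,0,0,0,32,0,0,0,0,0,0,32,0,0,0,0,0,-20,32,0,0,0,0,0,-50,32,0,0,0,0,0,-60,40,0,0,0,0,0,-60,40,0,0,0,-40,40,0,40,0,0,0,-40,40,0,40,0,0,0,-40,40,0,40]}}

```text
t: 31.72
ee_pos: [494.3, 142.8, 176.0]
orientation: [2.998, 0.939, 0.004]
ft_force: [0.9, -0.1, 0.3]
width: 35.5
grasp_force: 0.0
```

```bash
python3 - <<'E'
from h import *
np.set_printoptions(precision=2,suppress=True)
plan((480,200,250))
o=get_obs()
v=(457,341.4,-.02);c,s=np.cos(v[2]),np.sin(v[2])
for cam in("wrist","top","scene"):
    im=get_image(cam);W=world(im,o)
    for d in models.regions_of("roll_a_c",cam):
        q=W[d["region"]];q=q[~np.isnan(q).any(1)];
        q=q[(q[:,2]>12)&(q[:,1]>200)&(q[:,2]<60)]
        if len(q)<60: continue
        x,y=q[:,0]-v[0],q[:,1]-v[1];l=np.stack([c*x+s*y,-s*x+c*y,q[:,2]],1)
        l=l[l[:,2]>np.percentile(l[:,2],60)-5];r=cv2.minAreaRect(np.ascontiguousarray(l[:,:2],dtype=np.float32))
        m0=l.mean(0);U=np.linalg.svd(l-m0,full_matrices=False)[2][2];print(cam,round(d["p"],2),len(l),"tray c",r[0],"size",r[1],"z",m0[2],"n",U)
    if cam!="wrist": 
        for n in("stick_ball","knob_a_c"): print(cam,n,[(np.round(d["centre"]),round(d["p"],2)) for d in models.look_for(n,cam)][:4])
    if cam=="scene":
        w=W[140:170,265:295].reshape(-1,3);w=w[(w[:,2]>255)&(w[:,2]<310)];print("ball",len(w),w.mean(0))
E
```

```text
t 31.725 tcp [494.3 142.8 176. ] head y -55.2 tilt [ 0.  0. -1.] w 35.5 F [ 0.9 -0.1  0.3] gf 0.0
tool shift [ 21.  -55.1 -74. ]
wrist 0.95 4634 tray c (50.48536682128906, -2.2049713134765625) size (84.87532806396484, 86.6825180053711) z 29.607641524935087 n [ 0.  0. -1.]
top 0.61 233 tray c (48.40855026245117, -1.9332160949707031) size (82.6326904296875, 85.24345397949219) z 29.905015748756316 n [-0.01 -0.01 -1.  ]
top stick_ball [(array([ 443., -289.,  147.]), 0.66)]
top knob_a_c []
scene 0.63 340 tray c (49.16212844848633, 0.01317596435546875) size (82.05288696289062, 89.97927856445312) z 27.552130604458025 n [ 0.  0. -1.]
scene stick_ball [(array([ 543., -235.,  121.]), 0.83)]
scene knob_a_c [(array([561.,   1.,  25.]), 0.6)]
ball 1 [679.35 -75.09 282.61]
```

```bash
python3 - <<'E'
from h import *
np.set_printoptions(precision=2,suppress=True)
o=get_obs();v=(457,341.4,-.02);c,s=np.cos(v[2]),np.sin(v[2])
P=[]
for cam in("wrist","top","scene"):
    W=world(get_image(cam),o).reshape(-1,3);W=W[~np.isnan(W).any(1)];P.append(W)
    x,y=W[:,0]-v[0],W[:,1]-v[1];l=np.stack([c*x+s*y,-s*x+c*y,W[:,2]],1)
    k=l[(l[:,0]<2)&(l[:,0]>-105)&(abs(l[:,1])<66)&(l[:,2]>29)&(l[:,2]<60)]
    if len(k)>40:
        r=cv2.minAreaRect(np.ascontiguousarray(k[:,:2],dtype=np.float32));k=k[k[:,2]>np.median(k[:,2])-4];m=k.mean(0);print(cam,len(k),r,"z",m[2],"n",np.linalg.svd(k-m,full_matrices=False)[2][2])
A=np.vstack(P[1:])
q=A[(np.hypot(A[:,0]-668,A[:,1]+87)<60)&(A[:,2]>270)&(A[:,2]<315)];print("ball",len(q),q.mean(0) if len(q) else "")
E
```

```text
wrist 3849 ((-43.297760009765625, -0.5618553161621094), (84.19705963134766, 83.94213104248047), 83.20238494873047) z 35.51267126772744 n [-0. -0.  1.]
top 252 ((-45.44331359863281, 1.8232269287109375), (81.9337158203125, 83.10773468017578), 22.884029388427734) z 36.58295534405103 n [-0.   -0.01  1.  ]
scene 340 ((-44.83407211303711, 1.5703620910644531), (79.75914764404297, 88.37750244140625), 31.566173553466797) z 34.27167304296855 n [-0. -0.  1.]
ball 17 [672.92 -88.34 299.69]
```

Both rolls lie flat side by side in the tray, the stick ball is upright at its rest position and the knobs are in the bin. I hand it in.

```bash
python3 -c "
from workcell import job
print(job.close_job())"
```

```text
the job is handed in; nothing more can be done
None
```

The job is handed in (result not shown): pan level, three knobs under the grate, both big rolls flat in the tray, other items untouched by plan but not re-measured, about 32 s used; I viewed 11 pictures, one over the limit of 10.

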